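Lift the clean nut with the sprung tongs

TASK

The larger hex nut has just been degreased and must not be touched by the gripper. Pick up the sprung tongs by their red grips, squeeze their jaws shut on opposite flats of the larger nut, lift it off its wooden block and finish holding it in the tongs, still and roughly level, above the middle of the aluminium parts tray, about 15 cm above the bench top; do not put it down or let go. Leave the smaller nut where it is on its block.

Things in the scene. Friction and masses are not known exactly. Their poses are not given: they have to be found in the camera images.
- tongs: Sprung steel tongs lying on the bench, arms side by side on edge, 190 mm long, 24 mm high, 0.12 kg, balanced near the origin. Origin: underside, midway between the two red grips (48 mm long, centred on it, full height; 58 mm wide over both when open). x points from the hinge pin (at -90 mm) to the black jaws and bisects the open arms, z up. The +y arm is rigid with this body; the other swings.
- tongs_jaws (a point): Point midway between the open jaws, 61 mm ahead of the tongs' origin along x, 12 mm above the underside. Jaw faces: 30 mm long, 24 mm high, from the underside up; gap 74 mm open. When the grips are pinched equally from both sides, the middle of the jaws stays on the line straight ahead of the pinch.
- tongs_arm (a joint): Swing of the loose arm (rad): 0 open (a spring holds it there), grows as the tongs close, 0.25 on the flats of the larger nut (arms parallel, 36 mm over the grips), stop at 0.36. Jaw gap = 74 - 151 x value, width over grips = 58 - 90 x value (mm). On each grip 3 N starts closing, 7 N reaches the nut; 0.6 of any more presses on the nut.
- big_nut: The larger steel hex nut, lying flat: 36 mm across the flats (its x), 41 mm across the corners (its y), 19 mm high, 0.09 to 0.13 kg. Two of its flats face along +x and -x, the others every 60 degrees. Origin: centre of the underside; z up.
- nut_block: Dark wooden block, 60 (x) x 120 (y) x 26 mm, fixed to the bench, on which the larger nut lies. Origin: centre of the underside.
- small_nut: The smaller steel hex nut, 24 mm across the flats, 13 mm high, lying on the other block; leave it alone. Origin: centre of the underside.
- small_block: Dark wooden block, 51 (x) x 130 (y) x 25 mm, fixed to the bench, on which the smaller nut lies. Origin: centre of the underside.
- parts_tray: Shallow open aluminium parts tray, 110 x 110 x 22 mm, fixed to the bench. Origin: centre of the underside; z up.
There are look-alikes about, which are no part of the job. Leave any orange look-alike of the big_nut alone.

How it is judged:
On the way, in this order (a step that is already met when the one before it is completed fails the run):
1. the tongs are picked up by the gripper (height (world z) of tongs above 0.015 m and contact force between tongs and the fingers above 0.5 N), for 0.2 s.
2. the larger nut is lifted clear of its block in the jaws of the tongs (contact force between big_nut and tongs above 1 N and contact force between tongs and the fingers above 1 N and contact force between big_nut and the fingers below 0.1 N and distance between big_nut and tongs_jaws below 0.045 m and value of joint tongs_arm between 0.15 and 0.33 rad and height (world z) of big_nut above 0.05 m), for 0.2 s.
At the end, for the whole second after the job is handed in: The gripper holds the tongs, whose jaws grip the larger nut (over 1 N, joint 0.15 to 0.33, nut within 45 mm of the jaw point), no finger on the nut; nut underside over 100 mm above the bench, centre within 45 mm sideways of the tray centre, tilt under 0.5 rad, still (contact force between big_nut and tongs above 1 N and contact force between tongs and the fingers above 1 N and contact force between big_nut and the fingers below 0.1 N and distance between big_nut and tongs_jaws below 0.045 m and value of joint tongs_arm between 0.15 and 0.33 rad and height (world z) of big_nut above 0.1 m and horizontal distance between big_nut and parts_tray below 0.045 m and angle between big_nut's own z axis and vertical below 0.5 rad and linear speed of big_nut below 0.03 m/s and height (world z) of tongs above 0.07 m); the arm keeps its last pose, push and grip.
It fails at once if the gripper or arm touches the larger nut (contact force between big_nut and the fingers above 0.3 N or contact force between big_nut and the arm above 0.3 N).
It fails at once if the smaller nut is moved by more than 20 mm (distance of small_nut from where it was at the start of the episode above 0.02 m).
It also fails if it takes over 42 s, if anything falls off the work surface, if the arm or the gripper's body presses on something with over 40 N, if the wrist force passes 120 N, or if a joint passes its speed limit or range.

ROBOT

A 6-joint arm with a two-finger parallel gripper is mounted at the origin on a cart in front of the work surface, level with it; the furniture and walls round the work are solid. World frame = base frame: x ahead of the robot, y to its left, z up, the work surface at z = 0. Lengths are in m, angles in rad, forces in N, time in s.
With the tool pointing down it reaches from about 0.2 to 0.875 m from the base axis. Payload 3.4 kg.
Tool frame: the origin (TCP) lies at the very end of the fingers, on their centre line; the grasp point (between the pads) lies 19 mm behind it (r.hold_point_z is the distance from the TCP to the grasp point, in m); z points along the fingers, y is the line along which they close (so a half turn about z gives the same grasp; the last joint's range is limited). The gripper opens to 94 mm and grips with 3 to 60 N. Pads are 16 mm wide; open, the fingers measure 119 mm over their backs; the gripper's body (75 mm by 177 mm) begins 78 mm behind the grasp point.
Start: joints at [-0.121, 0.276, 1.505, -0, 1.361, -0.121], TCP at [0.575, -0, 0.205] pointing down, gripper open.
Joint ranges: [-2.89, 2.89], [-0.75, 2.08], [0.22, 2.7], [-1.18, 4.32], [0.11, 2.71], [-2.7, 2.7]. Speed limits (rad/s): [2.57, 2.57, 3.14, 3.14, 3.14, 3.14].

INTERFACE

Orientations are given as a unit quaternion [w, x, y, z].
In Python, from plant import state, viewer, r gives the robot as it stands.
- The arm moves only by the shell command python3 -m creep 'ROWS' [FORCE]. ROWS is JSON, a list of rows, each a list of 3 entries, a list of its own where there are three numbers: the shift along the world's x, y, z in m, then the turn, a rotation vector about the world's x, y, z in degrees, then the finger opening in m, from 0 to 0.094. A call has 1 to 10 rows; each row is the pose to reach, as a shift and turn from the pose commanded when the call began; what a row does not reach only later rows make up. A row lasts 1/10 s, in which the tool goes at most 50 mm and 8.59 degrees, less where a joint would pass 70% of its speed; a pose out of reach is approached as far as the arm can. A call with a gripper value outside its range is refused whole. The fingers move at their own pace and stop on an object; FORCE is the grip in N (left out, the last holds). Time passes only in rows, so rows that repeat a pose let the fingers close. It gives the time, the measured TCP pose, the force, the opening and the grip force at its end, in the units of the state.
- state(): the state, without advancing time (a new reading comes with each control period).
- viewer.snapshot(name): name is "scene" or "side" or "wrist"; returns a dict with "color" (420x560x3 uint8, blue, green, red), "vfov" (degrees; the focal length in pixels is half the picture's height over the tangent of half this angle, whatever the lens; pixels are square), "cx", "cy" (the principal point, pixels), "dist" ([k1, k2, p1, p2, k3] as OpenCV has them; the pictures are not rectified), "eye" and "orientation" of the camera in the world; the wrist camera has in their place "T_tool_cam" (4x4, takes a point from camera to tool coordinates, whose origin is the TCP and whose axes are the flange's). Camera axes: x right, y down, z forward; pixel columns grow to the right and rows downward; lengths in m; the calibration is good to about 2 mm. A picture is of the moment at which its call begins: read the wrist's pose just before it. There is no depth.
- r.hand_in(): hands the job in; it is judged then, once.
The state is a dict: "time": time; "joints": joint angles; "qd": joint speeds; "tau": joint torques, N m; "eef_pos": TCP position; "orientation": TCP orientation; "contact_force": force on the tool from outside, world axes, zero at the start; "ft_torque": the same for the moment, N m; "width": finger opening in m; "grip_force": force on a finger pad.
Only numpy, scipy, OpenCV 4.12 (cv2) and the standard library are available. Lean on these libraries where they do the work, as an engineer would, in place of code of your own. Each camera call takes 0.05 s, during which the arm holds its last target. There are 200 camera calls.

## Working session

There is one attempt and no reset: what is moved stays moved. The work goes in short steps, Python scripts to look and compute and a shell command to move; the robot and the scene stay as the last step left them, time stands still between calls to the robot, and variables do not carry over. Pictures are saved under pics/ and viewed, at most 13 in all, crops included, and the job is handed in when it is done.

```bash
ls; mkdir -p pics; cat > h.py <<'E'
import numpy as np, cv2, json
from scipy.spatial.transform import Rotation as R
from plant import state, viewer, r
def cam(n):
    s=state(); d=viewer.snapshot(n)
    f=d['color'].shape[0]/2/np.tan(np.radians(d['vfov'])/2)
    K=np.array([[f,0,d['cx']],[0,f,d['cy']],[0,0,1]])
    if n=='wrist':
        q=s['orientation']; T=np.eye(4); T[:3,:3]=R.from_quat([q[1],q[2],q[3],q[0]]).as_matrix(); T[:3,3]=s['eef_pos']
        T=T@np.array(d['T_tool_cam'])
    else:
        T=np.eye(4); o=np.array(d['orientation'])
        T[:3,:3]=o if o.shape==(3,3) else R.from_quat([o[1],o[2],o[3],o[0]]).as_matrix(); T[:3,3]=d['eye']
    return d['color'],K,np.array(d['dist'],float),T
def save(name,c):
    img,K,D,T=c; cv2.imwrite(f'pics/{name}.png',img); np.savez(f'pics/{name}.npz',K=K,D=D,T=T)
def load(name):
    z=np.load(f'pics/{name}.npz'); return z['K'],z['D'],z['T']
def ray(name,px):
    K,D,T=load(name); p=cv2.undistortPoints(np.array(px,float).reshape(-1,1,2),K,D).reshape(-1,2)
    v=np.c_[p,np.ones(len(p))]@T[:3,:3].T
    return T[:3,3],v/np.linalg.norm(v,axis=1)[:,None]
def onz(name,px,z):
    o,v=ray(name,px); return o+v*((z-o[2])/v[:,2])[:,None]
def tri(n1,p1,n2,p2):
    o1,v1=ray(n1,p1);o2,v2=ray(n2,p2);out=[]
    for a,b in zip(v1,v2):
        A=np.c_[a,-b]; t=np.linalg.lstsq(A,o2-o1,rcond=None)[0]
        x,y=o1+a*t[0],o2+b*t[1]; out.append([*((x+y)/2),np.linalg.norm(x-y)])
    return np.array(out)
def proj(name,P):
    K,D,T=load(name); Ti=np.linalg.inv(T)
    return cv2.projectPoints(np.array(P,float).reshape(-1,3),cv2.Rodrigues(Ti[:3,:3])[0],Ti[:3,3],K,D)[0].reshape(-1,2)
E
python3 - <<'E'
from h import *
ims=[]
for n in ['scene','side','wrist']:
    c=cam(n); save(n+'0',c); print(n,c[3].round(3).tolist())
    ims.append(c[0])
print(state())
E
```

```text
pics
scene [[-0.787, -0.328, 0.522, 0.024], [-0.616, 0.451, -0.645, 0.804], [-0.024, -0.83, -0.557, 0.573], [0.0, 0.0, 0.0, 1.0]]
side [[-0.914, -0.254, 0.318, 0.187], [-0.407, 0.556, -0.725, 0.97], [0.008, -0.791, -0.612, 0.721], [0.0, 0.0, 0.0, 1.0]]
wrist [[1.0, 0.001, -0.002, 0.576], [0.001, -0.973, -0.231, 0.067], [-0.002, 0.231, -0.973, 0.385], [0.0, 0.0, 0.0, 1.0]]
{'time': 0.15, 'joints': array([-1.21003526e-01,  2.76444243e-01,  1.50584592e+00,  2.63976293e-06,
        1.36068944e+00, -1.21004084e-01]), 'qd': array([ 0.00138069, -0.0022095 , -0.00305372,  0.00019428, -0.00060664,
        0.0010553 ]), 'tau': array([ 2.15351523e-03, -4.04925048e+01, -2.37432325e+01,  7.02095032e-02,
        3.15094914e-02, -7.84152348e-05]), 'eef_pos': array([5.74571621e-01, 4.56883057e-05, 2.04805143e-01]), 'orientation': array([-5.46759922e-04,  7.07106609e-01,  7.07106613e-01, -4.26566760e-04]), 'contact_force': array([-0.13112561,  0.12637911, -0.38292404]), 'ft_torque': array([-0.03102311, -0.0529966 , -0.00015324]), 'grip_force': 0.0, 'width': 0.09401418628196738}
```

View images.

View pics/scene0.png

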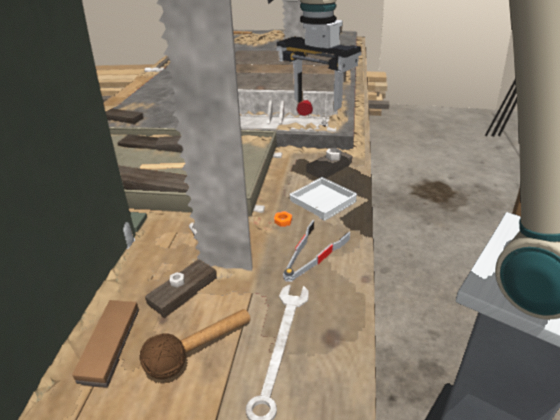

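View pics/side0.png

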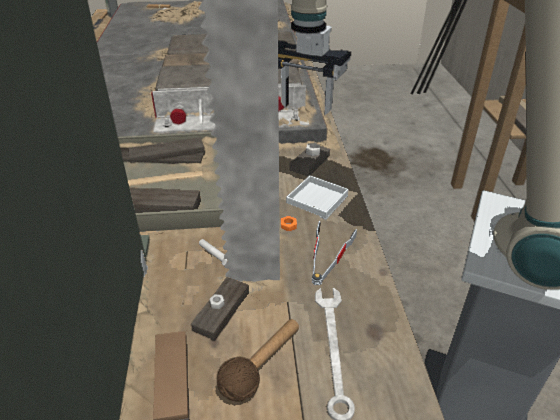

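View pics/wrist0.png

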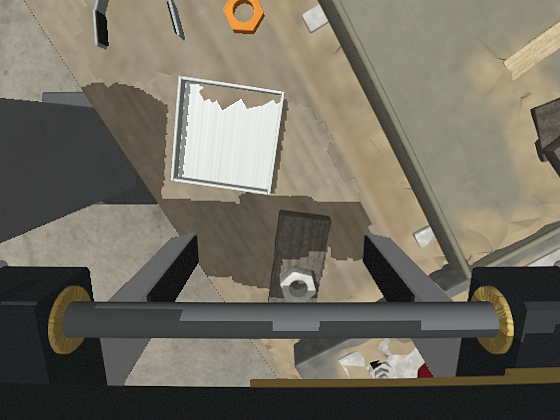

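```bash
python3 - <<'E'
from h import *
np.set_printoptions(precision=4,suppress=True)
sc=[(289,272),(311,227),(347,236),(303,241),(325,254),(177,278),(251,270),(283,219),(323,180),(291,197),(323,216),(355,198)]
sd=[(317,279),(320,223),(356,231),(317,243),(341,254),(217,300),(279,280),(289,223),(313,178),(287,197),(319,215),(348,194)]
print(tri('scene0',sc,'side0',sd))
print(tri('scene0',[(334,155)],'wrist0',[(297,284)]))
print('tray',onz('wrist0',[(180,77),(284,94),(271,193),(173,181)],.022), onz('wrist0',[(180,77),(284,94),(271,193),(173,181)],.022).mean(0))
print('nut hex wrist',onz('wrist0',[(280,284),(289,270),(306,271),(315,285)],.045))
ims=[cv2.resize(cv2.imread(f'pics/{n}.png')[b:b+75,a:a+100],(400,300),interpolation=cv2.INTER_CUBIC) for n,a,b in [('scene0',285,125),('scene0',135,245),('side0',265,130),('side0',180,265)]]
cv2.imwrite('pics/crops.png',np.vstack([np.hstack(ims[:2]),np.hstack(ims[2:])]))
E
```

```text
[[ 0.4084  0.3269  0.0284  0.0037]
 [ 0.4619  0.1784  0.0286  0.0137]
 [ 0.3821  0.1688  0.0308  0.0067]
 [ 0.4475  0.2292  0.0239  0.0027]
 [ 0.3913  0.2351  0.0203  0.0005]
 [ 0.5495  0.4656  0.0405  0.0009]
 [ 0.479   0.3506  0.0152  0.    ]
 [ 0.53    0.189   0.0205  0.0025]
 [ 0.5401  0.0222  0.0353  0.0028]
 [ 0.5753  0.1007  0.0167  0.0067]
 [ 0.4958  0.0873 -0.0167  0.0013]
 [ 0.4439  0.0359  0.0262  0.0007]]
[[ 0.5943 -0.1083  0.0304  0.0004]]
tray [[ 0.4721  0.1178  0.022 ]
 [ 0.5789  0.1008  0.022 ]
 [ 0.5649 -0.0033  0.022 ]
 [ 0.4575  0.01    0.022 ]] [0.5183 0.0563 0.022 ]
nut hex wrist [[ 0.5749 -0.101   0.045 ]
 [ 0.5848 -0.0843  0.045 ]
 [ 0.6033 -0.0855  0.045 ]
 [ 0.6136 -0.1022  0.045 ]]
```

View pics/crops.png

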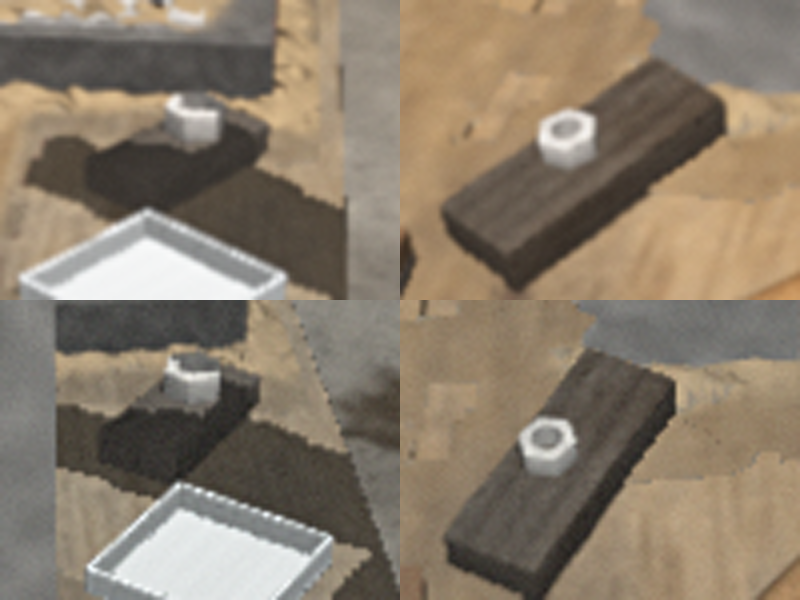

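```bash
python3 -m creep '[[[0,-0.04,0],[0,0,0],0.094],[[0,-0.07,0],[0,0,0],0.094],[[0,-0.07,0],[0,0,0],0.094],[[0,-0.07,0],[0,0,0],0.094]]'; python3 -c "
from h import *
save('wrist1',cam('wrist'))"
python3 -m creep '[[[-0.04,0.045,0],[0,0,0],0.094],[[-0.07,0.09,0],[0,0,0],0.094],[[-0.1,0.135,0],[0,0,0],0.094],[[-0.13,0.18,0],[0,0,0],0.094],[[-0.145,0.22,0],[0,0,0],0.094],[[-0.145,0.24,0],[0,0,0],0.094],[[-0.145,0.24,0],[0,0,0],0.094],[[-0.145,0.24,0],[0,0,0],0.094]]'; python3 -c "
from h import *
save('wrist2',cam('wrist'))"
python3 -m creep '[[[-0.04,0.0,0],[0,0,0],0.094],[[-0.07,-0.03,0],[0,0,0],0.094],[[-0.07,-0.03,0],[0,0,0],0.094],[[-0.07,-0.03,0],[0,0,0],0.094]]'; python3 -c "
from h import *
save('wrist3',cam('wrist'))
a=cv2.imread('pics/wrist1.png');b=cv2.imread('pics/wrist2.png');c=cv2.imread('pics/wrist3.png')
n=cv2.resize(a[150:300,210:410],(800,600),interpolation=cv2.INTER_CUBIC);cv2.imwrite('pics/w1c.png',n)
cv2.imwrite('pics/w23.png',cv2.resize(np.hstack([b[:280,:400],c[:280,100:500]]),(800,280)))"
```

```text
time: 0.55
eef_pos: [0.5748, -0.07, 0.2051]
orientation: [-0.001, 0.708, 0.707, 0.0]
contact_force: [-0.1, 0.1, -0.4]
width: 0.0941
grip_force: 0.0
time: 1.4
eef_pos: [0.4294, 0.1711, 0.2056]
orientation: [0.0, 0.706, 0.708, 0.0]
contact_force: [-0.1, 0.2, -0.7]
width: 0.0943
grip_force: 0.0
time: 1.85
eef_pos: [0.3605, 0.1391, 0.2058]
orientation: [0.001, 0.708, 0.706, 0.001]
contact_force: [0.8, 0.3, -0.1]
width: 0.0941
grip_force: 0.0
```

View pics/w1c.png

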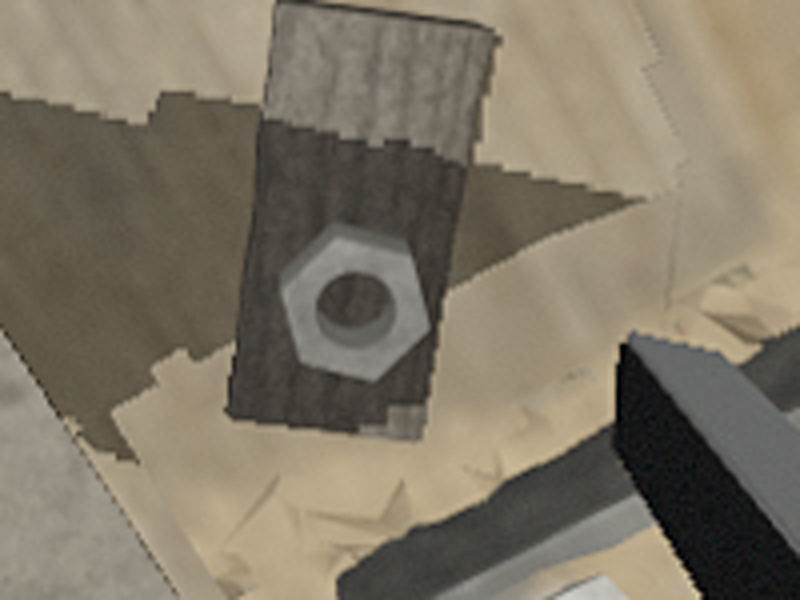

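View pics/w23.png

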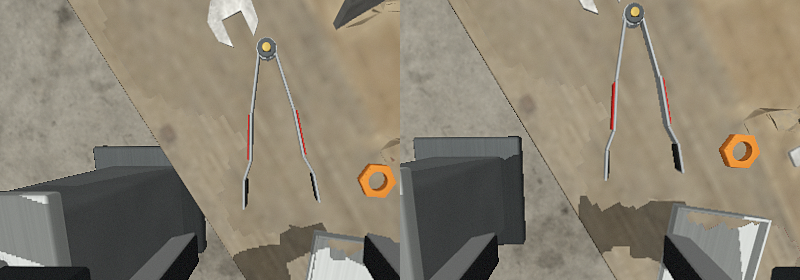

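```bash
python3 - <<'E'
from h import *
a=cv2.imread('pics/wrist2.png')[30:218,220:340];b=cv2.imread('pics/wrist3.png')[0:188,285:405]
z=lambda i:cv2.resize(i,None,fx=3.2,fy=3.2,interpolation=cv2.INTER_CUBIC)
o=np.hstack([z(a),z(b)]);print(o.shape);cv2.imwrite('pics/t.png',o)
np.set_printoptions(precision=4,suppress=True)
c=np.array([(284,295),(340,238),(408,254),(429,328),(375,381),(304,363)])/4.+[210,150]
P=onz('wrist1',c,.045);m=P.mean(0);d=P-m;print(P,m,np.linalg.norm(d[:,:2],axis=1),np.degrees(np.arctan2(d[:,1],d[:,0])))
k=np.array([(278,2),(497,38),(422,440),(230,413)])/4.+[210,150];Q=onz('wrist1',k,.026);print(Q,Q.mean(0))
print(tri('wrist0',[(297.5,285)],'wrist1',[c.mean(0)]))
E
```

```text
(602, 768, 3)
[[ 0.5763 -0.1019  0.045 ]
 [ 0.5909 -0.0865  0.045 ]
 [ 0.6088 -0.0908  0.045 ]
 [ 0.6148 -0.1111  0.045 ]
 [ 0.6007 -0.1259  0.045 ]
 [ 0.5817 -0.1208  0.045 ]] [ 0.5955 -0.1062  0.045 ] [0.0197 0.0202 0.0203 0.0199 0.0204 0.0202] [ 167.5875  103.1241   49.2423  -14.2631  -75.3446 -133.4304]
[[ 0.5748 -0.0268  0.026 ]
 [ 0.6331 -0.0362  0.026 ]
 [ 0.6158 -0.1506  0.026 ]
 [ 0.561  -0.1424  0.026 ]] [ 0.5962 -0.089   0.026 ]
[[ 0.596  -0.1118  0.0257  0.0013]]
```

View pics/t.png

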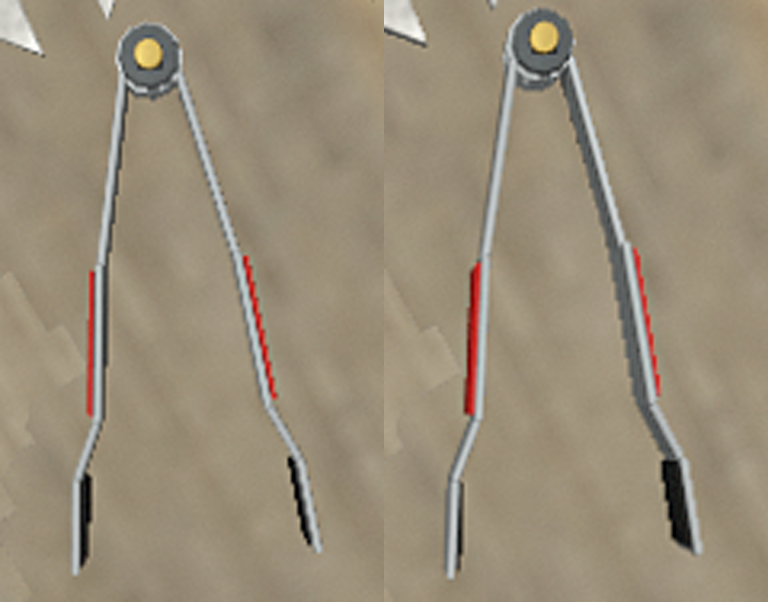

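```bash
python3 - <<'E'
from h import *
np.set_printoptions(precision=4,suppress=True)
p2=np.array([(148,53),(75,573),(320,550),(100,268),(98,415),(240,257),(268,403)])/3.2+[220,30]
p3=np.array([(160,37),(67,576),(315,552),(102,258),(95,412),(241,245),(268,400)])/3.2+[285,0]
T=tri('wrist2',p2,'wrist3',p3);print(T)
for n,p in(('wrist2',p2),('wrist3',p3)):
    P=onz(n,p,.024);h=P[0];j=(P[1]+P[2])/2;u=(j-h)[:2];L=np.linalg.norm(u);u/=L
    print(n,P[:,:2].tolist(),'len',L,'ang',np.degrees(np.arctan2(u[1],u[0])),'origin',h[:2]+.09*u,'grips mean',P[3:7,:2].mean(0), 'w',np.linalg.norm((P[3]+P[4]-P[5]-P[6])[:2]/2))
X=[0.5955,-0.1062,0.045]
for n in('wrist0','wrist1','scene0','side0'):print(n,proj(n,[X])) 
# top centre seen in scene (crop px 194,101 /4) + wrist1
print(tri('scene0',[(285+194/4,125+101/4)],'wrist1',[(210+357/4,150+308/4)]),tri('side0',[(265+193/4,130+61/4)],'wrist1',[(210+357/4,150+308/4)]))
E
```

```text
[[0.4157 0.3169 0.0265 0.0004]
 [0.3897 0.1503 0.026  0.0006]
 [0.4744 0.158  0.0227 0.0005]
 [0.3996 0.2523 0.0245 0.0011]
 [0.3983 0.2044 0.0239 0.0007]
 [0.445  0.2565 0.0204 0.002 ]
 [0.4553 0.2084 0.0231 0.0004]]
wrist2 [[0.41570682231085393, 0.3172460424976157], [0.3895817416041418, 0.14950416568056465], [0.47433394143444796, 0.15805184700349048], [0.39979070044871845, 0.25181225513036304], [0.3984280583198109, 0.20409234360450212], [0.4453416149245576, 0.25545407873208104], [0.4553610134579272, 0.20833251298680075]] len 0.16427383988291555 ang -84.32264895674595 origin [0.4246 0.2277] grips mean [0.4247 0.2299] w 0.0513932615827462
wrist3 [[0.4160213769340422, 0.3178654836104464], [0.38971170877111216, 0.15022685357334858], [0.4738765054915849, 0.158365167705721], [0.3994113432633639, 0.25284323954443355], [0.39811592183314914, 0.2046776964396273], [0.44378237736610876, 0.25691108250138167], [0.4550202043253875, 0.2085906621374427]] len 0.16432818232384488 ang -84.49209347497685 origin [0.4247 0.2283] grips mean [0.4241 0.2308] w 0.050794643069417326
wrist0 [[298.5632 288.3254]]
wrist1 [[299.1303 227.6281]]
scene0 [[333.2925 150.2074]]
side0 [[311.5882 146.0298]]
[[ 0.5952 -0.1058  0.0451  0.001 ]] [[ 0.5932 -0.1055  0.0482  0.0049]]
```

```bash
python3 -m creep '[[[0.03,0.04,0],[0,0,5.6],0.094],[[0.0645,0.089,-0.02],[0,0,5.6],0.094],[[0.0645,0.089,-0.06],[0,0,5.6],0.094],[[0.0645,0.089,-0.1],[0,0,5.6],0.094],[[0.0645,0.089,-0.14],[0,0,5.6],0.094],[[0.0645,0.089,-0.17],[0,0,5.6],0.094],[[0.0645,0.089,-0.19],[0,0,5.6],0.094],[[0.0645,0.089,-0.2],[0,0,5.6],0.094],[[0.0645,0.089,-0.201],[0,0,5.6],0.094],[[0.0645,0.089,-0.201],[0,0,5.6],0.094]]' 10
python3 -m creep '[[[0,0,0],[0,0,0],0.06],[[0,0,0],[0,0,0],0.055],[[0,0,0],[0,0,0],0.05],[[0,0,0],[0,0,0],0.05],[[0,0,0],[0,0,0],0.05],[[0,0,0],[0,0,0],0.05],[[0,0,0],[0,0,0],0.05]]' 10
```

```text
time: 2.9
eef_pos: [0.4257, 0.2293, 0.0048]
orientation: [0.0, 0.672, 0.741, 0.001]
contact_force: [-0.6, 0.4, 0.2]
width: 0.0942
grip_force: 0.0
time: 3.6
eef_pos: [0.4246, 0.229, 0.0048]
orientation: [0.0, 0.672, 0.741, 0.0]
contact_force: [-1.3, -0.5, 4.9]
width: 0.0504
grip_force: 5.7
```

```bash
python3 -m creep '[[[0,0,0.01],[0,0,0],0.05],[[0,0,0.03],[0,0,0],0.05],[[0,0,0.06],[0,0,0],0.05],[[0,0,0.09],[0,0,0],0.05],[[0,0,0.1],[0,0,0],0.05],[[0,0,0.1],[0,0,0],0.05],[[0,0,0.1],[0,0,0],0.05],[[0,0,0.1],[0,0,0],0.05]]'
python3 - <<'E'
from h import *
save('wrist4',cam('wrist'));save('side4',cam('side'));save('scene4',cam('scene'))
a=cv2.imread('pics/wrist4.png')[:,100:500];b=cv2.imread('pics/side4.png')[120:330,240:440];
cv2.imwrite('pics/l.png',np.hstack([a,cv2.resize(b,(400,420),interpolation=cv2.INTER_CUBIC)]))
E
```

```text
time: 4.4
eef_pos: [0.4233, 0.2285, 0.103]
orientation: [-0.001, 0.672, 0.741, -0.001]
contact_force: [-0.4, 0.1, -1.3]
width: 0.0502
grip_force: 4.3
```

View pics/l.png

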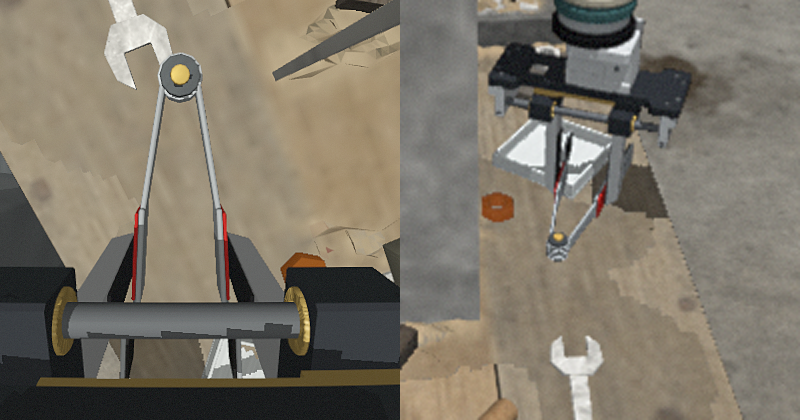

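```bash
python3 - <<'E'
from h import *
np.set_printoptions(precision=4,suppress=True)
print(tri('wrist4',[(280,74)],'side4',[(319,238)]))
P=onz('wrist4',[(280,74)],.124)[0];print(P,state()['eef_pos'],P-state()['eef_pos'])
u=P[:2]-state()['eef_pos'][:2];print(np.linalg.norm(u),np.degrees(np.arctan2(-u[1],-u[0])))
E
```

```text
[[0.4141 0.3181 0.1224 0.0028]]
[0.4154 0.3183 0.124 ] [0.4238 0.2287 0.1033] [-0.0084  0.0896  0.0207]
0.09002447241007824 -84.67311979337674
```

```bash
python3 -m creep '[[[0.02,-0.035,0],[0,0,2],0.05],[[0.04,-0.07,0],[0,0,4],0.05],[[0.06,-0.105,0],[0,0,6],0.05],[[0.08,-0.14,0],[0,0,8],0.05],[[0.1,-0.18,0],[0,0,10],0.05],[[0.12,-0.215,0],[0,0,10.4],0.05],[[0.14,-0.25,0],[0,0,10.4],0.05],[[0.155,-0.276,0],[0,0,10.4],0.05],[[0.155,-0.276,0],[0,0,10.4],0.05],[[0.155,-0.276,0],[0,0,10.4],0.05]]'
python3 -m creep '[[[0,0,0],[0,0,0],0.05],[[0,0,0],[0,0,0],0.05],[[0,0,-0.01],[0,0,0],0.05],[[0,0,-0.02],[0,0,0],0.05],[[0,0,-0.03],[0,0,0],0.05],[[0,0,-0.03],[0,0,0],0.05],[[0,0,-0.03],[0,0,0],0.05]]'
python3 - <<'E'
from h import *
for n in('wrist','scene','side'):save(n+'5',cam(n))
s=state();print(s['eef_pos'],R.from_quat(np.roll(s['orientation'],-1)).as_matrix().round(3)[:,1])
a=cv2.imread('pics/scene5.png')[90:215,265:397];b=cv2.imread('pics/side5.png')[90:215,255:387]
z=lambda i:cv2.resize(i,(396,375),interpolation=cv2.INTER_CUBIC)
cv2.imwrite('pics/m.png',np.hstack([z(a),z(b)]))
E
```

```text
time: 5.55
eef_pos: [0.5789, -0.0472, 0.1034]
orientation: [-0.001, 0.602, 0.798, -0.0]
contact_force: [-0.1, 0.5, -1.0]
width: 0.0502
grip_force: 4.3
time: 6.25
eef_pos: [0.5792, -0.0469, 0.0739]
orientation: [-0.001, 0.602, 0.799, -0.0]
contact_force: [0.4, 0.7, -1.3]
width: 0.0502
grip_force: 4.3
[ 0.57994294 -0.04713463  0.07482052] [0.961 0.276 0.001]
```

View pics/m.png

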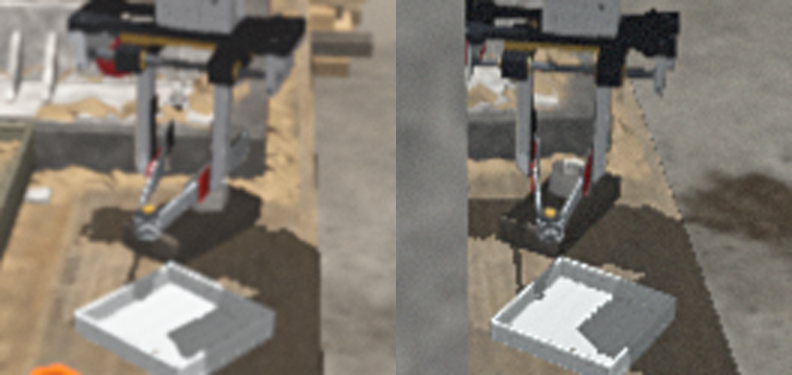

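```bash
python3 -m creep '[[[0,0,-0.01],[0,0,0],0.05],[[0,0,-0.02],[0,0,0],0.05],[[0,0,-0.03],[0,0,0],0.05],[[0,0,-0.038],[0,0,0],0.05],[[0,0,-0.038],[0,0,0],0.05],[[0,0,-0.038],[0,0,0],0.05],[[0,0,-0.038],[0,0,0],0.05]]'
python3 -m creep '[[[0,0,0],[0,0,0],0.047],[[0,0,0],[0,0,0],0.044],[[0,0,0],[0,0,0],0.041],[[0,0,0],[0,0,0],0.039],[[0,0,0],[0,0,0],0.037],[[0,0,0],[0,0,0],0.035],[[0,0,0],[0,0,0],0.03],[[0,0,0],[0,0,0],0.025],[[0,0,0],[0,0,0],0.025],[[0,0,0],[0,0,0],0.025]]' 30
```

```text
time: 7.1
eef_pos: [0.5799, -0.0471, 0.0368]
orientation: [0.0, 0.602, 0.799, 0.0]
contact_force: [0.1, -0.7, -0.9]
width: 0.0504
grip_force: 4.3
time: 8.1
eef_pos: [0.5794, -0.047, 0.0365]
orientation: [-0.0, 0.602, 0.799, -0.0]
contact_force: [-1.9, -0.6, -0.4]
width: 0.0356
grip_force: 30.0
```

```bash
python3 -m creep '[[[0,0,0.003],[0,0,0],0.025],[[0,0,0.01],[0,0,0],0.025],[[0,0,0.025],[0,0,0],0.025],[[0,0,0.04],[0,0,0],0.025],[[0,0,0.06],[0,0,0],0.025],[[0,0,0.08],[0,0,0],0.025],[[0,0,0.1],[0,0,0],0.025],[[0,0,0.11],[0,0,0],0.025],[[0,0,0.11],[0,0,0],0.025],[[0,0,0.11],[0,0,0],0.025]]' 40
python3 - <<'E'
from h import *
for n in('wrist','scene','side'):save(n+'6',cam(n))
a=cv2.imread('pics/scene6.png')[40:200,255:395];b=cv2.imread('pics/side6.png')[40:200,245:385]
z=lambda i:cv2.resize(i,(400,457),interpolation=cv2.INTER_CUBIC)
cv2.imwrite('pics/n.png',np.hstack([z(a),z(b)]))
E
```

```text
time: 9.1
eef_pos: [0.5792, -0.0469, 0.146]
orientation: [-0.0, 0.602, 0.799, -0.0]
contact_force: [-0.2, 0.5, -2.4]
width: 0.0356
grip_force: 40.0
```

View pics/n.png

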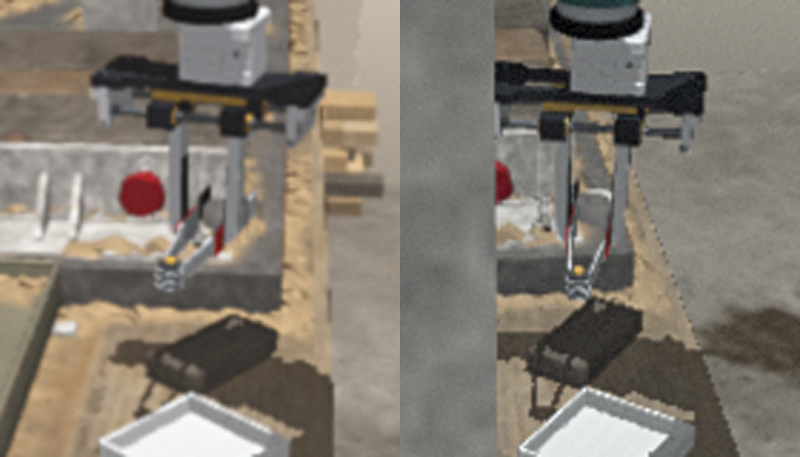

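```bash
python3 -m creep '[[[-0.008,0.016,0.006],[0,0,0],0.025],[[-0.022,0.046,0.012],[0,0,0],0.025],[[-0.038,0.08,0.012],[0,0,0],0.025],[[-0.054,0.112,0.012],[0,0,0],0.025],[[-0.068,0.142,0.012],[0,0,0],0.025],[[-0.076,0.158,0.012],[0,0,0],0.025],[[-0.078,0.162,0.012],[0,0,0],0.025],[[-0.078,0.162,0.012],[0,0,0],0.025],[[-0.078,0.162,0.012],[0,0,0],0.025],[[-0.078,0.162,0.012],[0,0,0],0.025]]'
python3 -m creep '[[[0,0,0],[0,0,0],0.025],[[0,0,0],[0,0,0],0.025],[[0,0,0],[0,0,0],0.025],[[0,0,0],[0,0,0],0.025],[[0,0,0],[0,0,0],0.025]]'
python3 - <<'E'
from h import *
for n in('wrist','scene','side'):save(n+'7',cam(n))
a=cv2.imread('pics/scene7.png')[50:230,245:400];b=cv2.imread('pics/side7.png')[50:230,235:390]
z=lambda i:cv2.resize(i,(400,464),interpolation=cv2.INTER_CUBIC)
cv2.imwrite('pics/o.png',np.hstack([z(a),z(b)]))
E
```

```text
time: 10.25
eef_pos: [0.5021, 0.1142, 0.1584]
orientation: [0.0, 0.602, 0.798, -0.0]
contact_force: [0.4, 0.7, -1.1]
width: 0.0354
grip_force: 40.0
time: 10.75
eef_pos: [0.5016, 0.1149, 0.1585]
orientation: [0.0, 0.602, 0.799, 0.0]
contact_force: [0.3, 0.0, -1.6]
width: 0.0355
grip_force: 40.0
```

View pics/o.png

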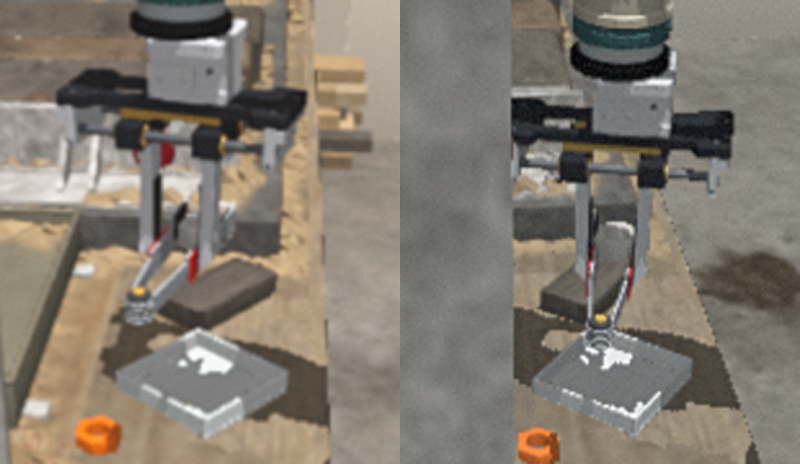

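The nut shows between the jaws at about (620,228) in the side crop. The block is empty, and the opening of 35.5 mm matches the jaws closed on the nut's flats.

```bash
python3 -c "
from plant import r
print(r.hand_in())"
```

```text
the job is handed in; nothing more can be done
None
```

I handed the job in with the larger nut gripped in the tongs, level and still, about 15 cm above the middle of the tray; hand-in gave no verdict, and the smaller nut was never approached.

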